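# Open the latched cool case and load the toffee packs on the scale

### The job

Press the red release tab down and, keeping it down, slide the blue cover of the cool case all the way open. Then take the two toffee packs out and set both upright in the light carton on the scale, one on each side of its middle and equally far from it, so that the carton stays level and where it is. Leave the cover fully open, and do not disturb the bottle, the jar or the steel pot.

Things in the scene. Friction and masses are not known exactly. Their poses are not given: they have to be found in the camera images.
- case: Fixed cool case, 180 (x) x 370 (y) x 96 mm high; origin at the centre of its underside, z up. Its -y half is the bay (see bay_floor), its +y half a closed grey compartment. White walls rise to 68 mm; on both long sides stand aluminium rails to 96 mm high, 160 mm apart inside. The -x rail has steel locking teeth, 7 mm deep, every 25 mm on its inner face. The blue cover slides between the rails.
- bay_floor (a point): Centre of the bay's floor, at case x 0, y -90 mm, 12 mm above the bench. The bay measures 140 (x) x 170 (y) mm inside.
- cover (a joint): How far the blue cover (158 x 180 x 4 mm, top 73 mm above the bench) has slid to the case's +y, in m: 0 = closed over the bay, 0.175 = fully open at its end stop. Sliding takes about 2.5 N, and works only while the tab is pressed by more than about 6 mm; let go anywhere, the tab's steel pin springs up between the teeth and locks it.
- tab (a joint): How far the red release tab is pressed down, in m: 0 = up, 0.010 = bottom. Spring: about 2 N to start, 4.5 N at 5 mm, 7 N at the bottom. It springs back up.
- tab_pad (a point): Pressing spot on top of the red tab in mid-cover; it moves with tab and cover. In the case's axes the flat pad reaches 30 mm to either side in x, 25 mm to -y and 25 mm to +y; there stands a raised wall, 60 mm wide in x, 10 mm thick, 13 mm high, to push against when opening (towards +y). At rest the pad is 93 mm above the bench; with the cover closed it is at case x 0, y -95 mm.
- pack_a: Brown toffee pack with a gold band, 40 (x) x 68 (y) x 54 mm high, about 160 g, standing on the floor of the bay towards the bay's -y end; origin at the centre of its underside.
- pack_b: The other toffee pack, the same, towards the bay's +y end; origin at the centre of its underside.
- scale: Fixed grey portion scale, 170 (x) x 190 (y) x 30 mm; on it a steel plate of 90 (x) x 80 (y) mm with its top 50 mm above the bench. Origin at the centre of its underside.
- carton: Loose, light open cardboard carton, 120 (x) x 200 (y) x 45 mm high, walls and floor 4 mm, about 50 g, on the scale's plate, overhanging it by 60 mm at either end in y: it tips if a pack stands alone near an end. Origin at the centre of its underside, 50 mm above the bench. One pack belongs at +y, one at -y, each about 40 mm from the origin, near x = 0, long side along y.
- syrup: Bystander: amber glass bottle, 56 mm across, 170 mm high, loose, beside the case's +x side. Origin at the centre of its underside.
- sprinkles: Bystander: jar with red lid, 60 mm across, 90 mm high, loose, on the -x side of the scale. Origin at the centre of its underside.
- pot: Bystander: small steel pot, 72 mm across, 80 mm high, loose, on the +x side of the scale. Origin at the centre of its underside.

How it is judged:
By the outcome, as a careful person would: the job done as asked, in the order asked, and still so for the second after the job is handed in, with the robot touching nothing.
It also fails if it takes over 72 s, if anything falls off the work surface, if the arm or the gripper's body presses on something with over 40 N, if the wrist force passes 120 N, or if a joint passes its speed limit or range.

### The arm

A 6-joint arm with a two-finger parallel gripper is mounted at the origin on the work surface. World frame = base frame: x ahead of the robot, y to its left, z up, the work surface at z = 0. Lengths are in m, angles in rad, forces in N, time in s.
With the tool pointing down it reaches from about 0.25 to 0.725 m from the base axis. Payload 4 kg.
Tool frame: the origin (TCP) lies midway between the tips of the shut fingers; the grasp point (between the pads) lies 19 mm behind it; z points along the fingers, x is the direction in which the jaws open and shut, and the axes are right-handed (so a half turn about z gives the same grasp; the last joint's range is limited). The gripper opens to 85 mm and grips with 20 to 120 N. Pads are 22 mm wide; open, the fingers measure 114 mm over their backs; the gripper's body (76 mm by 85 mm) begins 54 mm behind the grasp point. The pads swing forward as they close: fully open they stand 13 mm farther back than shut.
Start: joints at [1.301, 0.241, 0.005, 1.335, 0, 1.571], TCP at [0.133, 0.482, 0.231] pointing down, gripper open.
Joint ranges: [-2.72, 2.72], [-1.05, 1.87], [-1.09, 1.28], [-1.99, 2.15], [-1.42, 1.44], [-3.14, 3.14]. Speed limits (rad/s): [2.79, 2.79, 3.14, 3.14, 3.14, 3.14].

### API

Orientations are given as a unit quaternion [x, y, z, w].
In Python, from workcell import bot, vision, ticket gives the robot as it stands.
- The arm moves only by the tool play_rows, never from a script. Its argument "deltas" is one flat list of numbers, 5 for each row, row after row: the opening, from 0 (shut) to 1 (fully open), then the shift along the tool's x, y, z in units of 60 mm (1.0 is 60 mm), then the turn about the tool's z in degrees. A call has 1 to 12 rows; each row shifts and turns the pose as measured when the row begins, along the tool's axes as they then stand; what a row does not reach is not made up. A row lasts 1/8 s, in which the tool goes at most 62.5 mm and 10.7 degrees, less where a joint would pass 70% of its speed; a pose out of reach is approached as far as the arm can. A call is refused whole if a number of a shift passes 1 or a number of a turn 10.7, either way. A call with a gripper value outside its range is refused whole. The fingers move at their own pace and stop on an object; the grip force is fixed at half the most. Time passes only in rows, so rows that do not move let the fingers close. It gives the time, the measured TCP pose, the force and the opening at its end, in the units of the state.
- bot.get_obs(): the state, without advancing time (a new reading comes with each control period).
- vision.camera(name): name is "side" or "top" or "wrist"; returns a dict with "color" (400x640x3 uint8, blue, green, red), "intrinsics" (3x3 intrinsics, pixels), "k1" (the pictures are not rectified: a ray, as slopes to the right and down, at radius r is drawn at 1 + k1 r^2 times it, then the intrinsics apply), "rvec" (rotation vector, rad) and "tvec" (3), from world to camera coordinates, as OpenCV has them. Camera axes: x right, y down, z forward; pixel columns grow to the right and rows downward; lengths in m; the calibration is good to about 2 mm. A picture is of the moment at which its call begins. There is no depth.
- ticket.job_done(): hands the job in, once; it reports no verdict.
The state is a dict: "clock": time; "joint_pos": joint angles; "joint_vel": joint speeds; "tau": joint torques, N m; "eef_pos": TCP position; "tool_rot": TCP orientation; "ft_force": force on the tool from outside, world axes, zero at the start; "ft_torque": the same for the moment, N m; "grip_width": finger opening in m.
Only numpy, scipy, OpenCV 4.12 (cv2) and the standard library are available. Lean on these libraries where they do the work, as an engineer would, in place of code of your own. Each camera call takes 0.05 s, during which the arm holds its last target. There are 200 camera calls.

## Working session

There is one attempt and no reset: what is moved stays moved. The work goes in short steps, Python scripts to look and compute and a tool call to move; the robot and the scene stay as the last step left them, time stands still between calls to the robot, and variables do not carry over. Pictures are saved under pics/ and viewed, about 8 in all and at most 12, crops included, and the job is handed in when it is done.

Besides the shell and the picture viewer there is one more tool, called after ">>>" as a command line: name --argument value ..., lists and objects as JSON in quotes. play_rows: Moves the arm, as the interface text tells. Its arguments: {"type":"object","properties":{"deltas":{"type":"array"}},"required":["deltas"]}

```bash
mkdir -p pics; ls; python3 - <<'E'
from workcell import bot, vision
import cv2, numpy as np
o=bot.get_obs()
for k,v in o.items(): print(k,np.round(v,4))
for n in ("side","top"):
    c=vision.camera(n); cv2.imwrite(f"pics/{n}0.png",c["color"])
    print(n,c["intrinsics"],c["k1"],c["rvec"],c["tvec"])
E
```

```text
pics
clock 0.0
joint_pos [ 1.301   0.2414  0.0037  1.3352 -0.      1.5708]
joint_vel [ 0.0002  0.0006 -0.0012 -0.0008  0.0013 -0.0012]
tau [ 1.70000e-03 -3.72317e+01  2.52407e+01  1.69000e-02 -1.00000e-04
  0.00000e+00]
eef_pos [0.1331 0.4813 0.2304]
tool_rot [ 7.958e-01  6.056e-01 -8.000e-04  7.000e-04]
ft_force [-0.2882 -0.431   0.2526]
ft_torque [-0.0429 -0.0026 -0.0033]
grip_width 0.0854
side [[394.91287954   0.         316.24759756]
 [  0.         394.91287954 201.08922873]
 [  0.           0.           1.        ]] 0.022332302692688506 [ 0.24755183 -2.84592715  1.12643641] [0.53059773 0.14460944 0.90016513]
top [[454.52649742   0.         312.58297554]
 [  0.         454.52649742 200.77318273]
 [  0.           0.           1.        ]] -0.07433967510751037 [ 2.13714209 -2.11530193  0.20284036] [-0.03733727  0.54921752  1.13272425]
```

View pics/top0.png

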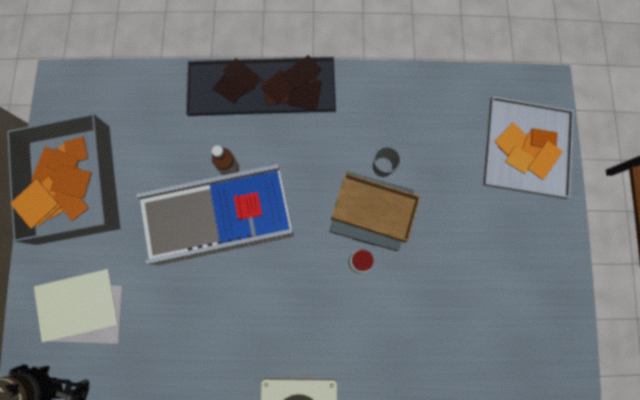

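View pics/side0.png

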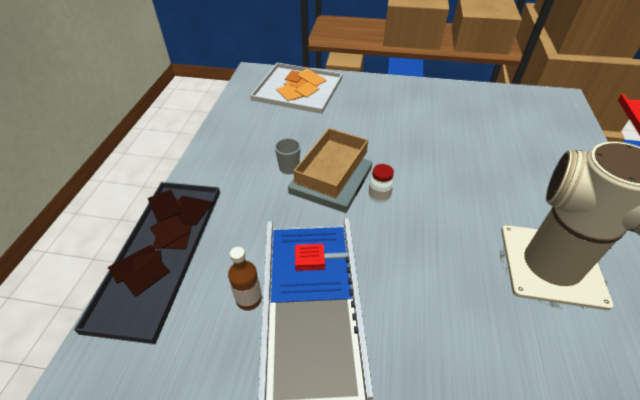

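The top view shows the case along roughly world y: blue cover around (252,205), red tab (247,206), carton (375,207), jar (362,261), pot (386,161), bottle (222,158). Next I measure them.

```bash
cat > h.py <<'E'
from workcell import bot, vision
import cv2, numpy as np
from scipy.spatial.transform import Rotation as R
def cast(c,px,z):
    K=np.array(c["intrinsics"]); d=np.array([c["k1"],0,0,0,0.])
    u=cv2.undistortPoints(np.array(px,float).reshape(-1,1,2),K,d).reshape(-1,2)
    M=cv2.Rodrigues(np.array(c["rvec"],float))[0]; t=np.array(c["tvec"]).ravel()
    o=-M.T@t; r=np.c_[u,np.ones(len(u))]@M
    return o+r*((z-o[2])/r[:,2])[:,None]
def mask(c,name):
    b,g,r=[c["color"][...,i].astype(int) for i in range(3)]
    m={"blue":(b>r+70)&(b>g+30),"red":(r>150)&(g<70)&(b<80),"brown":(r>b+25)&(r>60)&(g>b+8)&(r<g+70)}[name]
    m=m.astype(np.uint8)*255
    return m
def biggest(m,box=None):
    if box:
        n=np.zeros_like(m); x0,y0,x1,y1=box; n[y0:y1,x0:x1]=m[y0:y1,x0:x1]; m=n
    cs=cv2.findContours(m,cv2.RETR_EXTERNAL,cv2.CHAIN_APPROX_NONE)[0]
    return max(cs,key=cv2.contourArea).reshape(-1,2)
def rect(c,px,z):
    p=cast(c,px,z)[:,:2]*1000
    r=cv2.minAreaRect(p.astype(np.float32)); return np.round(r[0],1),np.round(r[1],1),round(r[2],2)
E
python3 - <<'E'
from h import *
c=vision.camera("top"); s=vision.camera("side")
print("cover",rect(c,biggest(mask(c,"blue"),(190,150,310,270)),.073))
print("red",rect(c,biggest(mask(c,"red"),(220,180,280,230)),.1))
print("carton",rect(c,biggest(mask(c,"brown"),(320,165,430,250)),.095))
print("s cover",rect(s,biggest(mask(s,"blue"),(250,220,370,310)),.073))
print("s red",rect(s,biggest(mask(s,"red"),(280,235,340,275)),.1))
print("s carton",rect(s,biggest(mask(s,"brown"),(285,125,375,200)),.095))
# case outer corners by hand, rails top z .096
print(np.round(cast(c,[[137,195],[276,167],[150,262],[292,234]],.096)*1000))
print("jar",cast(c,[[362,260]],.09),"pot",cast(c,[[386,160]],.08),"bottle",cast(c,[[217,151]],.17))
print("base",cast(c,[[298,395]],0.0))
a=np.hstack([cv2.resize(c["color"][140:280,120:320],None,fx=4,fy=4,interpolation=cv2.INTER_CUBIC)])
b=cv2.resize(c["color"][140:280,320:430],None,fx=4,fy=4,interpolation=cv2.INTER_CUBIC)
cv2.imwrite("pics/crop1.png",a);
E
```

```text
cover (array([529.5, 131.3]), array([154.1, 177.3]), 12.73)
red (array([527.4, 130.6]), array([58. , 57.5]), 12.45)
carton (array([ 527.9, -189.7]), array([198.1, 123.6]), 72.73)
s cover (array([528.9, 133.4]), array([157.2, 179.3]), 12.78)
s red (array([528.6, 135.1]), array([58.5, 49.8]), 12.9)
s carton (array([ 529.3, -169.1]), array([238. , 137.8]), 72.74)
[[551. 413.  96.]
 [627.  62.  96.]
 [383. 368.  96.]
 [457.  19.  96.]]
jar [[ 0.39510093 -0.15477519  0.09      ]] pot [[ 0.65378472 -0.22089358  0.08      ]] bottle [[0.64609054 0.19887347 0.17      ]]
base [[0.05484649 0.00038651 0.        ]]
```

View pics/crop1.png

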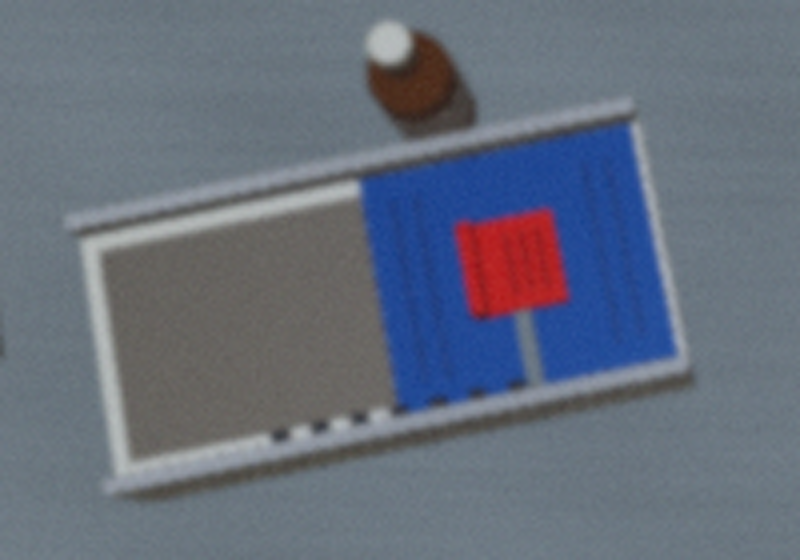

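The crop shows the cover closed, and the tab with its raised wall on the +y (left) side at crop (475,270), the pad right of it. Case yaw is about 12.6°, the pad about (0.5295, 0.1275). First, shut the gripper, turn it and move above the pad.

>>> play_rows --deltas '[0, 0, 0, 0, 10.3, 0, 0, 0, 0, 10.3, 0, 0, 0, 0, 10.3, 0, 0, 0, 0, 10.3, 0, 0, 0, 0, 10.3, 0, 0, 0, 0, 10.3]'

```text
clock: 0.95
eef_pos: [0.1328, 0.4804, 0.229]
tool_rot: [0.996, 0.093, -0.001, 0.002]
ft_force: [0.5, -0.3, 0.3]
grip_width: -0.0002
```

>>> play_rows --deltas '[0, 0.43, 0.6, 0, 0, 0, 0.43, 0.6, 0, 0, 0, 0.43, 0.6, 0, 0, 0, 0.43, 0.6, 0, 0, 0, 0.43, 0.6, 0, 0, 0, 0.43, 0.6, 0, 0, 0, 0.43, 0.6, 0, 0, 0, 0.43, 0.6, 0, 0, 0, 0.43, 0.6, 0, 0, 0, 0.43, 0.6, 0, 0, 0, 0.43, 0.6, 0, 0]'

```text
clock: 2.33
eef_pos: [0.494, 0.1359, 0.2284]
tool_rot: [0.995, 0.096, -0.001, 0.003]
ft_force: [-0.4, -0.7, -0.3]
grip_width: 0.0
```

```bash
cat >> h.py <<'E'
def go(target,yaw=None):
    """remaining shift in tool units (60 mm) and turn to a world TCP target"""
    o=bot.get_obs(); r=R.from_quat(o["tool_rot"]); M=r.as_matrix()
    y=np.degrees(np.arctan2(M[1,0],M[0,0]))
    d=np.array(target)-o["eef_pos"]
    print("t",round(float(o["clock"]),2),"tcp",np.round(o["eef_pos"],4),"yaw",round(y,2),"zaxis",np.round(M[:,2],3),"F",np.round(o["ft_force"],1),"grip",round(float(o["grip_width"]),4))
    print("units",np.round(M.T@d/.06,3),"turn",None if yaw is None else round(y-yaw,2))
E
python3 - <<'E'
from h import *
go([.5295,.1275,.12],12.6)
c=vision.camera("wrist"); cv2.imwrite("pics/w1.png",c["color"])
E
```

```text
t 2.33 tcp [0.494  0.1359 0.2284] yaw 11.07 zaxis [-0.002 -0.005 -1.   ] F [-0.4 -0.7 -0.3] grip 0.0
units [0.56  0.242 1.807] turn -1.53
```

View pics/w1.png

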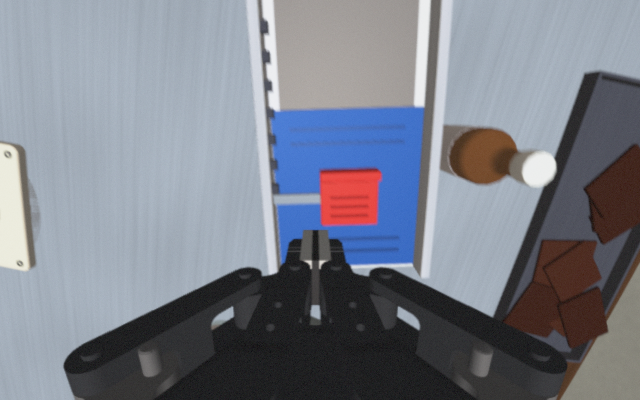

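The wrist view shows the closed fingers at (315,245), the tab (350,197) to the tool's +x, and the wall at its far (+y) side. I move above it and refine with a measurement.

>>> play_rows --deltas '[0, 0.19, 0.08, 0.4, -0.8, 0, 0.19, 0.08, 0.4, -0.7, 0, 0.18, 0.08, 0.4, 0, 0, 0.0, 0, 0.2, 0, 0, 0, 0, 0, 0]'

```text
clock: 3.0
eef_pos: [0.535, 0.1223, 0.1412]
tool_rot: [0.994, 0.105, -0.0, 0.004]
ft_force: [-0.7, 0.4, 0.4]
grip_width: 0.0001
```

```bash
python3 - <<'E'
from h import *
c=vision.camera("wrist")
print("red z.093",rect(c,biggest(mask(c,"red")),.095)); print("cover",rect(c,biggest(mask(c,"blue")),.073))
go([.5295,.1275,.085],12.6)
cv2.imwrite("pics/w2.png",c["color"])
E
```

```text
red z.093 (array([535.5, 111.8]), array([39.4,  3.9]), 12.07)
cover (array([529.7, 138.4]), array([158. , 163.5]), 12.72)
t 3.05 tcp [0.5355 0.1225 0.1419] yaw 12.11 zaxis [ 0.001 -0.008 -1.   ] F [ 0.6  0.  -0. ] grip -0.0
units [-0.079 -0.111  0.948] turn -0.49
```

View pics/w2.png

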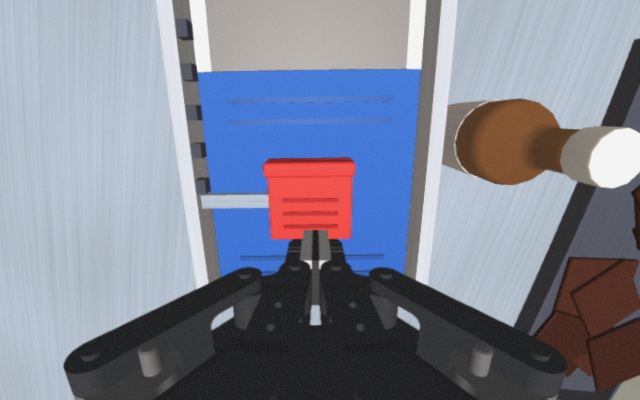

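The fingers stand right above the pad's near part, with the wall ahead at row 167. Now down, then press.

>>> play_rows --deltas '[0, -0.1, -0.25, 0.35, -0.5, 0, 0, 0, 0.35, 0, 0, 0, 0, 0.15, 0, 0, 0, 0, 0.08, 0, 0, 0, 0, 0, 0]'

```text
clock: 3.68
eef_pos: [0.5289, 0.1376, 0.0915]
tool_rot: [0.994, 0.111, 0.005, 0.003]
ft_force: [-1.1, -0.5, 1.8]
grip_width: -0.0001
```

```bash
python3 -c "
from h import *
go([.5280,.1325,.085],12.6)"
```

```text
t 3.67 tcp [0.5289 0.1376 0.0915] yaw 12.7 zaxis [ 0.011 -0.005 -1.   ] F [-1.1 -0.5  1.8] grip -0.0001
units [-0.034  0.079  0.109] turn 0.1
```

>>> play_rows --deltas '[0, 0, 0, 0.08, 0, 0, 0, 0, 0.06, 0, 0, 0, 0, 0.04, 0, 0, 0, 0, 0.02, 0]'

```text
clock: 4.18
eef_pos: [0.5297, 0.1378, 0.0829]
tool_rot: [0.994, 0.11, 0.007, 0.003]
ft_force: [-5.6, -1.3, 13.2]
grip_width: 0.0
```

>>> play_rows --deltas '[0, 0, -0.15, 0.01, 0, 0, 0, -0.2, 0.01, 0, 0, 0, -0.2, 0.01, 0]'

```text
clock: 4.55
eef_pos: [0.5232, 0.1667, 0.0831]
tool_rot: [0.994, 0.108, 0.008, 0.006]
ft_force: [-3.0, -2.8, 7.9]
grip_width: -0.0001
```

>>> play_rows --deltas '[0, 0, -0.25, 0.015, 0, 0, 0, -0.25, 0.015, 0, 0, 0, -0.25, 0.015, 0, 0, 0, -0.25, 0.015, 0, 0, 0, -0.25, 0.015, 0]'

```text
clock: 5.18
eef_pos: [0.5073, 0.2364, 0.083]
tool_rot: [0.994, 0.106, 0.009, 0.011]
ft_force: [-3.8, -4.1, 10.7]
grip_width: -0.0002
```

```bash
python3 - <<'E'
from h import *
go([.4914,.2983,.083],12.6)
c=vision.camera("top"); print("cover",rect(c,biggest(mask(c,"blue"),(130,150,310,270)),.073))
E
```

```text
t 5.17 tcp [0.5073 0.2364 0.083 ] yaw 12.17 zaxis [ 0.021 -0.019 -1.   ] F [-3.8 -4.1 10.7] grip -0.0002
units [-0.042 -1.064 -0.024] turn -0.43
cover (array([516.1, 189.8]), array([152.9,  97.9]), 13.31)
```

>>> play_rows --deltas '[0, -0.01, -0.25, 0.015, 0, 0, -0.01, -0.25, 0.015, 0, 0, -0.01, -0.25, 0.015, 0, 0, 0, -0.25, 0.015, 0, 0, 0, -0.2, 0.015, 0]'

```text
clock: 5.85
eef_pos: [0.4914, 0.3062, 0.0831]
tool_rot: [0.994, 0.105, 0.013, 0.013]
ft_force: [-4.3, -3.4, 9.6]
grip_width: 0.0002
```

>>> play_rows --deltas '[0, 0, -0.12, 0.015, 0, 0, 0, -0.12, 0.015, 0, 0, 0, -0.12, 0.015, 0]'

```text
clock: 6.22
eef_pos: [0.4908, 0.3122, 0.0831]
tool_rot: [0.994, 0.101, 0.016, 0.03]
ft_force: [0.1, -19.6, 17.3]
grip_width: 0.0
```

The force jump (−19.6 N) says the cover is at its end stop. I lift off and check.

>>> play_rows --deltas '[0, 0, 0.02, -0.1, 0, 0, 0, 0, -0.2, 0, 0, 0, 0, -0.5, 0, 0, 0, 0, -0.8, 0, 0, 0, 0.2, -0.8, 0, 0, 0, 0.5, 0, 0, 0.75, 0, 0.8, 0, 0, 0.75, 0, 0.8, 0, 0, 0.75, 0, 0.5, 0, 0, 0.75, 0, 0.5, 0, 0]'

```text
clock: 7.48
eef_pos: [0.5281, 0.1249, 0.2453]
tool_rot: [0.994, 0.104, 0.019, 0.028]
ft_force: [0.2, -0.1, 0.1]
grip_width: 0.0642
```

```bash
python3 - <<'E'
from h import *
go([.5292,.1322,.2],12.6)
c=vision.camera("top"); print("cover",rect(c,biggest(mask(c,"blue"),(130,150,310,270)),.073))
w=vision.camera("wrist"); cv2.imwrite("pics/w3.png",w["color"])
cv2.imwrite("pics/t3.png",cv2.resize(c["color"][140:280,120:320],None,fx=4,fy=4,interpolation=cv2.INTER_CUBIC))
E
```

```text
t 7.47 tcp [0.5281 0.1249 0.2453] yaw 11.99 zaxis [ 0.044 -0.052 -0.998] F [ 0.2 -0.1  0.1] grip 0.0642
units [ 0.018 -0.16   0.749] turn -0.61
cover (array([487.7, 386.9]), array([117.3,  18.3]), 4.47)
```

View pics/w3.png

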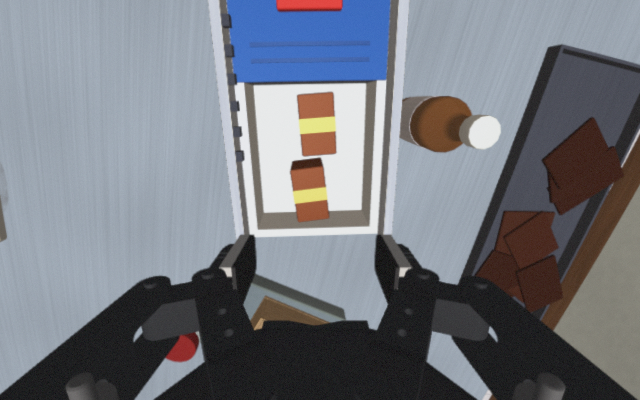

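The cover is open beyond the bay and both packs are visible at about (317,124) and (310,190) with gold bands. I measure the packs and the cover edge from this view.

```bash
python3 - <<'E'
from h import *
c=vision.camera("wrist")
hsv=cv2.cvtColor(c["color"],cv2.COLOR_BGR2HSV)
for (x,y) in [(317,104),(316,125),(318,150),(305,163),(310,180),(310,195),(315,213)]: print((x,y),hsv[y,x])
m=((hsv[...,1]>110)&((hsv[...,0]<40)|(hsv[...,0]>170))&(hsv[...,2]>85)).astype(np.uint8)*255
for n,b in (("b",(270,85,360,158)),("a",(270,158,360,228))): print(n,rect(c,biggest(m,b),.066))
yb=((hsv[...,0]>20)&(hsv[...,0]<40)&(hsv[...,1]>110)&(hsv[...,2]>150)).astype(np.uint8)*255
for n,b in (("bandb",(270,85,360,158)),("banda",(270,158,360,228))): print(n,rect(c,biggest(yb,b),.066))
e=cast(c,[[245,83],[385,79]],.073); a=np.radians(12.6); Y=np.array([-np.sin(a),np.cos(a)]); X=np.array([np.cos(a),np.sin(a)])
O=np.array([.5292,.1322])+.09*Y
print("cover edge case y",(e[:,:2]-O)@Y, "case O",O)
i=cast(c,[[262,209],[362,209]],.012); print("bay -y floor edge", (i[:,:2]-O)@Y,(i[:,:2]-O)@X)
E
```

```text
(317, 104) [  9 145 169]
(316, 125) [ 30 103 231]
(318, 150) [ 10 155 163]
(305, 163) [ 12 156  67]
(310, 180) [  9 149 164]
(310, 195) [ 28 112 232]
(315, 213) [  9 163 152]
b (array([523.6, 189.5]), array([37.6, 26.4]), 15.65)
a (array([537.4,  88.9]), array([38.9, 67.4]), 18.65)
bandb (array([537.9, 180.5]), array([7.8, 1.1]), 11.65)
banda (array([537.8,  88. ]), array([37.5, 16. ]), 18.59)
cover edge case y [-0.00591443 -0.00393405] case O [0.50956711 0.22003251]
bay -y floor edge [-0.17026168 -0.17436008] [-0.06959223  0.07413758]
```

```bash
python3 - <<'E'
from h import *
c=vision.camera("wrist")
hsv=cv2.cvtColor(cv2.GaussianBlur(c["color"],(3,3),0),cv2.COLOR_BGR2HSV)
m=((hsv[...,1]>70)&((hsv[...,0]<40)|(hsv[...,0]>170))&(hsv[...,2]>85)).astype(np.uint8)*255
print("b",rect(c,biggest(m,(270,85,360,158)),.066))
go([.5375,.089,.12],18.6)
E
```

```text
b (array([528.9, 170.8]), array([38.9, 66.4]), 15.31)
t 7.67 tcp [0.5279 0.1258 0.2451] yaw 11.93 zaxis [ 0.044 -0.052 -0.998] F [0.4 0.  0.3] grip 0.0645
units [-0.037  0.507  2.119] turn -6.67
```

>>> play_rows --deltas '[0.75, -0.03, 0.25, 0.5, -3.4, 0.75, 0, 0.25, 0.5, -3.3, 0.75, 0, 0, 0.5, 0, 0.75, 0, 0, 0.5, 0, 0.75, 0, 0, 0.1, 0]'

```text
clock: 8.3
eef_pos: [0.5399, 0.0964, 0.1186]
tool_rot: [0.985, 0.168, 0.019, 0.028]
ft_force: [-0.6, -1.0, 0.4]
grip_width: 0.0641
```

```bash
python3 -c "
from h import *
go([.5375,.089,.026],18.6)"
```

```text
t 8.3 tcp [0.5399 0.0964 0.1186] yaw 19.4 zaxis [ 0.047 -0.048 -0.998] F [-0.6 -1.   0.4] grip 0.0641
units [-0.123  0.01   1.543] turn 0.8
```

>>> play_rows --deltas '[0.75, -0.12, 0.01, 0.3, 0.7, 0.75, 0, 0, 0.45, 0, 0.75, 0, 0, 0.45, 0, 0.75, 0, 0, 0.3, 0, 0.75, 0, 0, 0.03, 0]'

```text
clock: 8.93
eef_pos: [0.5419, 0.0953, 0.0293]
tool_rot: [0.986, 0.165, 0.024, 0.026]
ft_force: [0.4, 0.5, 0.4]
grip_width: 0.0641
```

```bash
python3 -c "
from h import *
go([.5375,.089,.026],18.6)"
```

```text
t 8.93 tcp [0.5419 0.0953 0.0293] yaw 19.11 zaxis [ 0.056 -0.044 -0.997] F [0.4 0.5 0.4] grip 0.0641
units [-0.106  0.072  0.056] turn 0.51
```

>>> play_rows --deltas '[0.75, -0.11, 0.08, 0.05, 0, 0.75, 0, 0, 0, 0]'

```text
clock: 9.18
eef_pos: [0.5385, 0.0892, 0.0282]
tool_rot: [0.985, 0.166, 0.025, 0.026]
ft_force: [0.3, -0.0, 0.4]
grip_width: 0.0643
```

>>> play_rows --deltas '[0.0, 0, 0, 0, 0, 0, 0, 0, 0, 0, 0, 0, 0, 0, 0, 0, 0, 0, 0, 0, 0, 0, 0, 0, 0]'

```text
clock: 9.8
eef_pos: [0.5394, 0.0894, 0.03]
tool_rot: [0.985, 0.166, 0.027, 0.026]
ft_force: [-0.8, -0.3, -2.0]
grip_width: 0.0392
```

```bash
python3 -c "
from h import *
go([.5375,.089,.20],18.6)"
```

```text
t 9.8 tcp [0.5394 0.0894 0.03  ] yaw 19.17 zaxis [ 0.061 -0.043 -0.997] F [-0.8 -0.3 -2. ] grip 0.0392
units [ 0.093  0.167 -2.828] turn 0.57
```

Gripped at 39.2 mm. Lifting.

>>> play_rows --deltas '[0, 0.01, 0.02, -0.3, 0, 0, 0.02, 0.03, -0.6, 0, 0, 0.02, 0.04, -0.8, 0, 0, 0.03, 0.05, -0.9, 0, 0, 0, 0, -0.4, 0, 0, 0, 0, 0, 0]'

```text
clock: 10.55
eef_pos: [0.5341, 0.0905, 0.2127]
tool_rot: [0.986, 0.166, 0.024, 0.026]
ft_force: [0.7, 0.1, -1.6]
grip_width: 0.0395
```

>>> play_rows --deltas '[0, 0, 0.7, 0, 9, 0, 0, 0.7, 0, 9, 0, 0, 0.7, 0, 9, 0, 0, 0.7, 0, 9, 0, 0, 0.7, 0, 0, 0, 0, 0.5, 0, 0]'

```text
clock: 11.3
eef_pos: [0.523, -0.1463, 0.2097]
tool_rot: [0.988, -0.154, 0.022, 0.017]
ft_force: [0.6, 0.4, -1.4]
grip_width: 0.0394
```

```bash
python3 - <<'E'
from h import *
go([.516,-.228,.15],-17.3)
w=vision.camera("wrist"); cv2.imwrite("pics/w4.png",w["color"])
E
```

```text
t 11.3 tcp [ 0.523  -0.1463  0.2097] yaw -17.69 zaxis [ 0.038 -0.041 -0.998] F [ 0.6  0.4 -1.4] grip 0.0394
units [0.254 1.304 1.046] turn -0.39
```

View pics/w4.png

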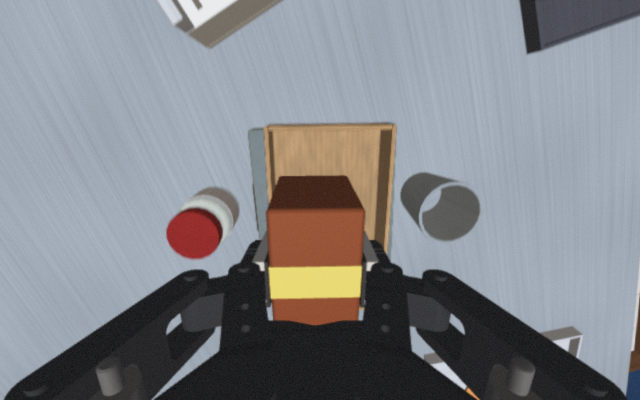

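The carton's +y rim shows from (267,125) to (396,124), aligned with the tool yaw; the pack is held straight. I cast these corners to get the carton pose.

```bash
python3 - <<'E'
from h import *
w=vision.camera("wrist")
g=w["color"].astype(int)
m=mask(w,"brown")
r=m[115:175,230:420]
for y in (122,124,126,130,140,160): 
    xs=np.where(m[y,240:420])[0]; print(y,(xs.min()+240,xs.max()+240) if len(xs) else None)
for x in (285,330,380):
    ys=np.where(m[100:200,x])[0]; print(x,ys.min()+100)
p=cast(w,[[267,125],[396,124]],.095)[:,:2]; print(p, np.linalg.norm(p[1]-p[0]))
d=p[1]-p[0]; yaw=np.degrees(np.arctan2(d[1],d[0])); u=d/np.linalg.norm(d); v=np.array([-u[1],u[0]])
ctr=p.mean(0)-.1*v; print("yaw",yaw,"ctr",ctr, "place-", ctr-.04*v,"place+",ctr+.04*v)
E
```

```text
122 (np.int64(264), np.int64(396))
124 (np.int64(263), np.int64(396))
126 (np.int64(264), np.int64(396))
130 (np.int64(264), np.int64(396))
140 (np.int64(265), np.int64(395))
160 (np.int64(266), np.int64(394))
285 119
330 119
380 118
[[ 0.50724596 -0.08346612]
 [ 0.61785983 -0.11851314]] 0.11603328055830121
yaw -17.580342204715652 ctr [ 0.53234861 -0.19631906] place- [ 0.5202669  -0.23445084] place+ [ 0.54443033 -0.15818729]
```

```bash
python3 -c "
from h import *
go([.520,-.2285,.15],-17.5)"
```

```text
t 11.4 tcp [ 0.5225 -0.1474  0.2097] yaw -17.88 zaxis [ 0.038 -0.042 -0.998] F [ 0.3  0.3 -2.3] grip 0.0392
units [0.327 1.27  1.048] turn -0.38
```

>>> play_rows --deltas '[0, 0.1, 0.4, 0.2, -0.4, 0, 0.1, 0.4, 0.3, 0, 0, 0.1, 0.4, 0.3, 0, 0, 0, 0.05, 0.2, 0, 0, 0, 0, 0, 0]'

```text
clock: 12.02
eef_pos: [0.5166, -0.2248, 0.1432]
tool_rot: [0.988, -0.151, 0.017, 0.015]
ft_force: [0.6, 0.2, -0.2]
grip_width: 0.0392
```

```bash
python3 -c "
from h import *
go([.520,-.2285,.076],-17.5)"
```

```text
t 12.03 tcp [ 0.5166 -0.2248  0.1432] yaw -17.34 zaxis [ 0.028 -0.035 -0.999] F [ 0.6  0.2 -0.2] grip 0.0392
units [0.031 0.013 1.123] turn 0.16
```

>>> play_rows --deltas '[0, 0.03, 0.01, 0.3, 0, 0, 0, 0, 0.3, 0, 0, 0, 0, 0.2, 0, 0, 0, 0, 0.1, 0, 0, 0, 0, 0, 0]'

```text
clock: 12.65
eef_pos: [0.522, -0.2236, 0.0893]
tool_rot: [0.989, -0.148, 0.018, 0.015]
ft_force: [-0.8, -0.1, -1.1]
grip_width: 0.0397
```

```bash
python3 -c "
from h import *
go([.520,-.2285,.074],-17.5)"
```

```text
t 12.65 tcp [ 0.522  -0.2236  0.0893] yaw -17.01 zaxis [ 0.031 -0.035 -0.999] F [-0.8 -0.1 -1.1] grip 0.0397
units [-0.018  0.081  0.257] turn 0.49
```

>>> play_rows --deltas '[0, -0.03, 0.08, 0.08, 0.4, 0, 0, 0.02, 0.08, 0, 0, 0, 0, 0.05, 0, 0, 0, 0, 0, 0]'

```text
clock: 13.15
eef_pos: [0.5196, -0.2303, 0.0775]
tool_rot: [0.988, -0.152, 0.019, 0.015]
ft_force: [-0.4, -0.3, -1.6]
grip_width: 0.0396
```

```bash
python3 -c "
from h import *
go([.520,-.2285,.0725],-17.5)"
```

```text
t 13.15 tcp [ 0.5196 -0.2303  0.0775] yaw -17.46 zaxis [ 0.034 -0.036 -0.999] F [-0.4 -0.3 -1.6] grip 0.0396
units [-0.006 -0.032  0.083] turn 0.04
```

>>> play_rows --deltas '[0, 0, -0.03, 0.04, 0, 0, 0, 0, 0.04, 0, 0, 0, 0, 0.02, 0, 0, 0, 0, 0, 0]'

```text
clock: 13.65
eef_pos: [0.5207, -0.2289, 0.072]
tool_rot: [0.988, -0.152, 0.02, 0.015]
ft_force: [-0.7, -0.5, -0.2]
grip_width: 0.0394
```

Light contact (weight is carried). Release partway and lift.

>>> play_rows --deltas '[0.5, 0, 0, 0, 0, 0.6, 0, 0, 0, 0, 0.62, 0, 0, 0, 0, 0.62, 0, 0, -0.2, 0, 0.62, 0, 0, -0.5, 0, 0.62, 0, 0, -0.7, 0, 0.7, 0, 0, -0.8, 0, 0.75, 0, -0.5, -0.3, 0, 0.75, 0, -0.8, 0, 0, 0.75, 0, -0.8, 0, 0]'

```text
clock: 14.9
eef_pos: [0.5552, -0.1039, 0.2307]
tool_rot: [0.987, -0.156, 0.025, 0.016]
ft_force: [0.1, -1.2, -0.6]
grip_width: 0.0638
```

```bash
python3 - <<'E'
from h import *
go([.529,.171,.2],15.3)
w=vision.camera("wrist"); cv2.imwrite("pics/w5.png",w["color"])
E
```

```text
t 14.9 tcp [ 0.5552 -0.1039  0.2307] yaw -17.9 zaxis [ 0.043 -0.039 -0.998] F [ 0.1 -1.2 -0.6] grip 0.0638
units [-1.85  -4.234  0.313] turn -33.2
```

View pics/w5.png

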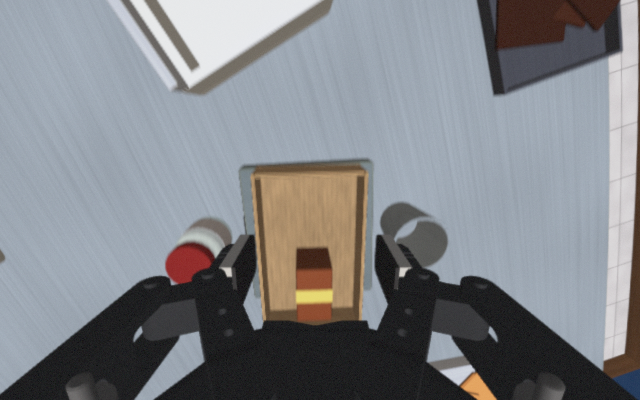

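The pack stands upright in the carton at about (314,290), straight, carton level. I measure both from this view, then fetch pack b.

```bash
python3 - <<'E'
from h import *
w=vision.camera("wrist")
hsv=cv2.cvtColor(cv2.GaussianBlur(w["color"],(3,3),0),cv2.COLOR_BGR2HSV)
g=hsv[...,2]; print("col314 V",g[240:275:2,314].tolist())
yb=((hsv[...,0]>20)&(hsv[...,0]<40)&(hsv[...,1]>100)&(hsv[...,2]>170)).astype(np.uint8)*255
b=biggest(yb,(285,280,345,310)); print("band",rect(w,b,.108))
m=mask(w,"brown"); xs=[np.where(m[y,235:385])[0] for y in (172,180,200)]; print([(x.min()+235,x.max()+235) for x in xs]); ys=[np.where(m[140:200,x])[0].min()+140 for x in (265,310,355)]; print(ys)
L,Rr,T=xs[0].min()+235,xs[0].max()+235,np.mean(ys)+.5
p=cast(w,[[L,T],[Rr,T]],.095)[:,:2]; u=p[1]-p[0]; n=np.linalg.norm(u); u/=n; v=np.array([-u[1],u[0]])
ctr=p.mean(0)-.1*v; print("w",n,"yaw",np.degrees(np.arctan2(u[1],u[0])),"ctr",ctr)
bc=np.array(rect(w,b,.108)[0])/1000; print("pack rel carton",(bc-ctr)@u,(bc-ctr)@v)
E
```

```text
col314 V [164, 163, 163, 165, 166, 170, 165, 97, 62, 64, 65, 62, 63, 65, 63, 65, 64, 66]
band (array([ 523.6, -229. ]), array([15.5, 41.8]), 72.74)
[(np.int64(321), np.int64(359)), (np.int64(254), np.int64(367)), (np.int64(252), np.int64(366))]
[np.int64(173), np.int64(173), np.int64(172)]
w 0.03906753756072816 yaw -18.23259323925602 ctr [ 0.56317376 -0.1937028 ]
pack rel carton -0.02654331053908209 -0.04590672364499185
```

>>> play_rows --deltas '[0.75, -0.31, -0.65, 0, -6.7, 0.75, -0.28, -0.7, 0, -6.7, 0.75, -0.2, -0.7, 0, -6.6, 0.75, -0.1, -0.7, 0, -6.6, 0.75, 0, -0.7, 0, -6.6, 0.75, 0, -0.5, 0, 0, 0.75, 0, 0, 0, 0]'

```text
clock: 15.88
eef_pos: [0.508, 0.145, 0.2239]
tool_rot: [0.989, 0.145, 0.022, 0.023]
ft_force: [0.8, -0.5, -0.5]
grip_width: 0.064
```

```bash
python3 - <<'E'
from h import *
w=vision.camera("wrist")
hsv=cv2.cvtColor(cv2.GaussianBlur(w["color"],(3,3),0),cv2.COLOR_BGR2HSV)
yb=((hsv[...,0]>20)&(hsv[...,0]<40)&(hsv[...,1]>80)&(hsv[...,2]>170)).astype(np.uint8)*255
try: print("band",rect(w,biggest(yb),.066))
except Exception as e: print(e)
go([.529,.171,.12],15.3)
E
```

```text
band (array([528.7, 169.9]), array([40.2, 16.3]), 16.37)
t 15.93 tcp [0.5084 0.1441 0.224 ] yaw 16.64 zaxis [ 0.051 -0.038 -0.998] F [-0.2  0.8 -0.6] grip 0.064
units [ 0.391 -0.421  1.731] turn 1.34
```

>>> play_rows --deltas '[0.75, 0.2, -0.2, 0.5, 0.4, 0.75, 0.2, -0.2, 0.5, 0.3, 0.75, 0, 0, 0.5, 0, 0.75, 0, 0, 0.2, 0, 0.75, 0, 0, 0, 0]'

```text
clock: 16.55
eef_pos: [0.5347, 0.1645, 0.1232]
tool_rot: [0.99, 0.134, 0.026, 0.023]
ft_force: [-0.1, 0.1, 0.5]
grip_width: 0.0641
```

```bash
python3 -c "
from h import *
go([.530,.170,.028],16)"
```

```text
t 16.55 tcp [0.5347 0.1645 0.1232] yaw 15.43 zaxis [ 0.058 -0.039 -0.998] F [-0.1  0.1  0.5] grip 0.0641
units [-0.122 -0.193  1.574] turn -0.57
```

>>> play_rows --deltas '[0.75, -0.13, -0.19, 0.3, -0.5, 0.75, 0, 0, 0.3, 0, 0.75, 0, 0, 0.1, 0, 0.75, 0, 0, 0, 0]'

```text
clock: 17.05
eef_pos: [0.531, 0.1711, 0.0857]
tool_rot: [0.99, 0.136, 0.031, 0.023]
ft_force: [-0.4, 0.5, 0.2]
grip_width: 0.0642
```

```bash
python3 -c "
from h import *
go([.530,.170,.028],16)"
```

```text
t 17.05 tcp [0.531  0.1711 0.0857] yaw 15.75 zaxis [ 0.067 -0.036 -0.997] F [-0.4  0.5  0.2] grip 0.0642
units [-0.074 -0.037  0.959] turn -0.25
```

>>> play_rows --deltas '[0.75, -0.08, -0.04, 0.3, 0, 0.75, -0.02, 0, 0.3, 0, 0.75, -0.01, 0, 0.25, 0, 0.75, 0, 0, 0.1, 0, 0.75, 0, 0, 0, 0]'

```text
clock: 17.68
eef_pos: [0.5328, 0.1705, 0.0325]
tool_rot: [0.99, 0.135, 0.036, 0.022]
ft_force: [0.1, 0.4, 0.2]
grip_width: 0.0643
```

```bash
python3 -c "
from h import *
go([.530,.170,.029],16)"
```

```text
t 17.68 tcp [0.5328 0.1705 0.0325] yaw 15.67 zaxis [ 0.077 -0.033 -0.996] F [0.1 0.4 0.2] grip 0.0643
units [-0.051 -0.008  0.055] turn -0.33
```

>>> play_rows --deltas '[0.75, -0.05, 0.01, 0.03, 0, 0.75, 0, 0, 0, 0, 0, 0, 0, 0, 0, 0, 0, 0, 0, 0, 0, 0, 0, 0, 0, 0, 0, 0, 0, 0, 0, 0, 0, 0, 0, 0, 0, 0, 0, 0]'

```text
clock: 18.68
eef_pos: [0.5311, 0.1694, 0.0326]
tool_rot: [0.99, 0.135, 0.037, 0.021]
ft_force: [-0.5, -0.1, -0.5]
grip_width: 0.0398
```

```bash
python3 -c "
from h import *
go([.530,.170,.21],16)"
```

```text
t 18.68 tcp [0.5311 0.1694 0.0326] yaw 15.68 zaxis [ 0.08  -0.032 -0.996] F [-0.5 -0.1 -0.5] grip 0.0398
units [ 0.187  0.14  -2.948] turn -0.32
```

>>> play_rows --deltas '[0, 0.01, 0.01, -0.3, 0, 0, 0.04, 0.03, -0.6, 0, 0, 0.05, 0.04, -0.8, 0, 0, 0.05, 0.04, -0.9, 0, 0, 0.03, 0.02, -0.5, 0, 0, 0, 0, 0, 0]'

```text
clock: 19.42
eef_pos: [0.5272, 0.1698, 0.2204]
tool_rot: [0.99, 0.136, 0.034, 0.022]
ft_force: [0.5, 0.6, -2.1]
grip_width: 0.0397
```

>>> play_rows --deltas '[0, 0.05, 0.7, 0, 8.3, 0, 0.05, 0.7, 0, 8.3, 0, 0.05, 0.7, 0, 8.3, 0, 0, 0.7, 0, 8.3, 0, 0, 0.7, 0, 0, 0, 0, 0.6, 0, 0, 0, 0, 0, 0, 0]'

```text
clock: 20.3
eef_pos: [0.5122, -0.0747, 0.2104]
tool_rot: [0.986, -0.161, 0.026, 0.013]
ft_force: [0.8, 0.6, -0.6]
grip_width: 0.0395
```

```bash
python3 - <<'E'
from h import *
go([.542,-.153,.21],-17.5)
w=vision.camera("wrist"); cv2.imwrite("pics/w6.png",w["color"])
E
```

```text
t 20.3 tcp [ 0.5122 -0.0747  0.2104] yaw -18.53 zaxis [ 0.048 -0.034 -0.998] F [ 0.8  0.6 -0.6] grip 0.0395
units [0.884 1.079 0.075] turn -1.03
```

View pics/w6.png

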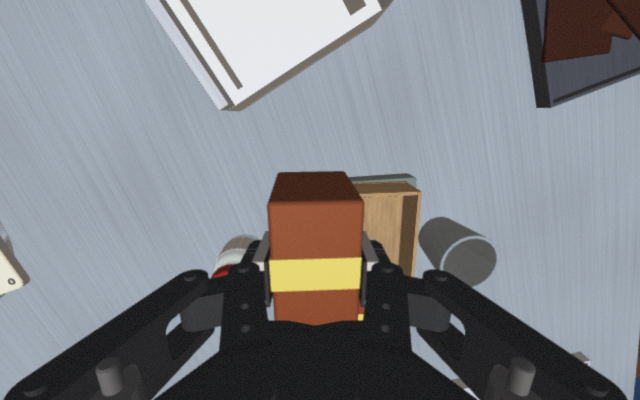

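The held pack is straight, the carton's right rim is visible, the rest is hidden. I re-evaluate the saved clear view (w5) with the camera pose transferred to that moment, and check against the top camera.

```bash
python3 - <<'E'
from h import *
w=vision.camera("wrist"); o=bot.get_obs()
def T(Rm,t): M=np.eye(4); M[:3,:3]=Rm; M[:3,3]=np.ravel(t); return M
Tcw=T(cv2.Rodrigues(np.array(w["rvec"]))[0],w["tvec"]); Twt=T(R.from_quat(o["tool_rot"]).as_matrix(),o["eef_pos"])
Tct=Tcw@Twt
q=[.987,-.156,.025,.016]
W5=Tct@np.linalg.inv(T(R.from_quat(q).as_matrix(),[.5552,-.1039,.2307]))
c=dict(w); c["color"]=cv2.imread("pics/w5.png"); c["rvec"]=cv2.Rodrigues(W5[:3,:3])[0]; c["tvec"]=W5[:3,3]
m=mask(c,"brown")
for y in (166,168,170,174,178,190,210):
    xs=np.where(m[y,235:385])[0]; print(y,(xs.min()+235,xs.max()+235,len(xs)) if len(xs) else None)
print("V col 310 rows155-185",cv2.cvtColor(c["color"],cv2.COLOR_BGR2HSV)[155:185,310,:].tolist()[::2])
p=cast(c,[[252,170],[368.5,169]],.095)[:,:2]; u=p[1]-p[0]; n=np.linalg.norm(u); u/=n; v=np.array([-u[1],u[0]]); ctr=p.mean(0)-.1*v
hsv=cv2.cvtColor(cv2.GaussianBlur(c["color"],(3,3),0),cv2.COLOR_BGR2HSV)
yb=((hsv[...,0]>20)&(hsv[...,0]<40)&(hsv[...,1]>100)&(hsv[...,2]>170)).astype(np.uint8)*255
bc=np.array(rect(c,biggest(yb,(285,280,345,310)),.108)[0])/1000
pe=cast(c,[[314,255]],.108)[0,:2]
print("w",n,"yaw",np.degrees(np.arctan2(u[1],u[0])),"ctr",ctr,"pack a",bc,"rel",(bc-ctr)@u,(bc-ctr)@v,"edge254rel",(pe-ctr)@v)
t=vision.camera("top")
print("top carton",rect(t,biggest(mask(t,"brown"),(330,165,430,250)),.095))
cv2.imwrite("pics/t6.png",cv2.resize(t["color"][120:300,280:460],None,fx=4,fy=4,interpolation=cv2.INTER_CUBIC)[:600])
E
```

```text
166 (np.int64(258), np.int64(360), 103)
168 (np.int64(256), np.int64(361), 106)
170 (np.int64(255), np.int64(365), 111)
174 (np.int64(251), np.int64(368), 118)
178 (np.int64(251), np.int64(367), 117)
190 (np.int64(252), np.int64(367), 116)
210 (np.int64(253), np.int64(366), 114)
V col 310 rows155-185 [[106, 31, 179], [107, 30, 181], [106, 30, 179], [105, 30, 138], [23, 24, 84], [16, 74, 97], [17, 102, 100], [16, 108, 99], [16, 108, 125], [16, 99, 149], [16, 99, 176], [16, 98, 179], [16, 95, 182], [17, 96, 183], [17, 96, 183]]
w 0.11777290380579124 yaw -18.196683063888106 ctr [ 0.53363829 -0.18795994] pack a [ 0.5236 -0.2277] rel 0.002873742200761569 -0.04088742399244162 edge254rel 0.01059232876727096
top carton (array([ 528.5, -187.7]), array([214.2, 225. ]), 0.18)
```

View pics/t6.png

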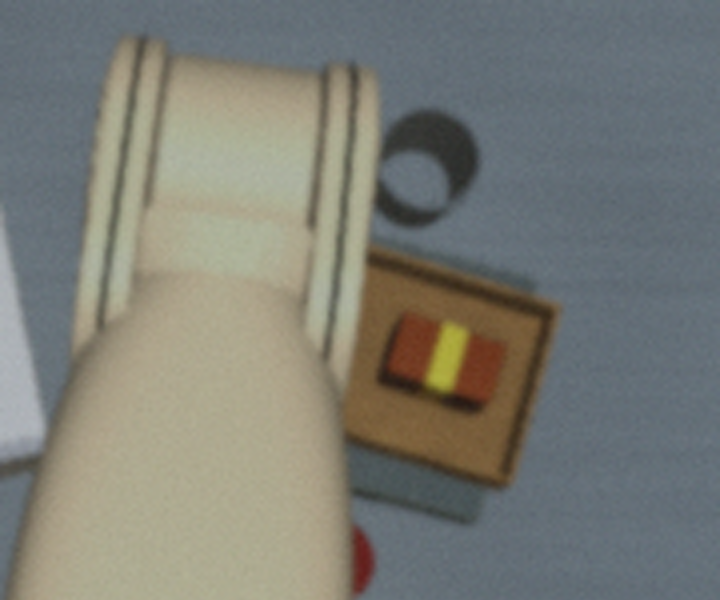

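In the top crop, pack a stands with band centre at (448,357); the carton's -y corners are at (560,303) and (508,488). I cast those for a second estimate.

```bash
python3 - <<'E'
from h import *
c=vision.camera("top")
f=lambda x,y:[280+(x+.5)/4-.5,120+(y+.5)/4-.5]
p=cast(c,[f(508,488),f(560,303)],.095)[:,:2]; k=cast(c,[f(448,357)],.108)[0,:2]
u=p[1]-p[0]; n=np.linalg.norm(u); u/=n; v=np.array([-u[1],u[0]]); ctr=p.mean(0)+.1*v
print("w",n,"yaw",np.degrees(np.arctan2(u[1],u[0])),"ctr",ctr,"pack",k,"rel",(k-ctr)@u,(k-ctr)@v)
u=np.array([np.cos(np.radians(-17.5)),np.sin(np.radians(-17.5))]);v=np.array([-u[1],u[0]])
print("rel with yaw -17.5",(k-p.mean(0))@u,(k-p.mean(0))@v-.1)
go([.541,-.152,.15],-17.3)
E
```

```text
w 0.12273534171920945 yaw -17.206200355894644 ctr [ 0.5291051  -0.18811872] pack [ 0.52060308 -0.22748987] rel 0.0035249113532056977 -0.04012414185912166
rel with yaw -17.5 0.003217836659931219 -0.04010685418693929
t 20.5 tcp [ 0.514  -0.0719  0.2118] yaw -18.25 zaxis [ 0.051 -0.034 -0.998] F [ 0.3 -0.1 -1. ] grip 0.04
units [0.783 1.109 1.095] turn -0.95
```

>>> play_rows --deltas '[0, 0.3, 0.4, 0.1, -0.9, 0, 0.3, 0.4, 0.3, 0, 0, 0.15, 0.2, 0.3, 0, 0, 0.05, 0.1, 0.2, 0, 0, 0, 0, 0, 0]'

```text
clock: 21.12
eef_pos: [0.5451, -0.1471, 0.1583]
tool_rot: [0.989, -0.146, 0.027, 0.011]
ft_force: [0.0, -0.0, -1.9]
grip_width: 0.0395
```

```bash
python3 -c "
from h import *
go([.5452,-.1523,.0755],-17.4)"
```

```text
t 21.12 tcp [ 0.5451 -0.1471  0.1583] yaw -16.75 zaxis [ 0.05  -0.031 -0.998] F [ 0.  -0.  -1.9] grip 0.0395
units [-0.052  0.062  1.38 ] turn 0.65
```

>>> play_rows --deltas '[0, -0.05, 0.06, 0.3, 0.6, 0, 0, 0, 0.3, 0, 0, 0, 0, 0.3, 0, 0, 0, 0, 0.1, 0, 0, 0, 0, 0, 0]'

```text
clock: 21.75
eef_pos: [0.5455, -0.1476, 0.0999]
tool_rot: [0.988, -0.149, 0.029, 0.011]
ft_force: [0.0, -0.1, -1.2]
grip_width: 0.0396
```

```bash
python3 -c "
from h import *
go([.5452,-.1523,.0755],-17.4)"
```

```text
t 21.75 tcp [ 0.5455 -0.1476  0.0999] yaw -17.08 zaxis [ 0.055 -0.03  -0.998] F [ 0.  -0.1 -1.2] grip 0.0396
units [-0.007  0.071  0.408] turn 0.32
```

>>> play_rows --deltas '[0, -0.01, 0.08, 0.12, 0.3, 0, -0.01, 0.02, 0.12, 0, 0, 0, 0, 0.08, 0, 0, 0, 0, 0, 0]'

```text
clock: 22.25
eef_pos: [0.5446, -0.1542, 0.0814]
tool_rot: [0.988, -0.151, 0.031, 0.011]
ft_force: [0.3, -0.6, -1.5]
grip_width: 0.0397
```

```bash
python3 -c "
from h import *
go([.5452,-.1523,.0755],-17.4)"
```

```text
t 22.25 tcp [ 0.5446 -0.1542  0.0814] yaw -17.4 zaxis [ 0.058 -0.03  -0.998] F [ 0.3 -0.6 -1.5] grip 0.0397
units [-0.006 -0.034  0.098] turn 0.0
```

>>> play_rows --deltas '[0, 0, -0.03, 0.04, 0, 0, 0, 0, 0.04, 0, 0, 0, 0, 0.02, 0, 0, 0, 0, 0, 0]'

```text
clock: 22.75
eef_pos: [0.546, -0.1525, 0.0756]
tool_rot: [0.988, -0.151, 0.031, 0.011]
ft_force: [-0.5, -0.1, -0.5]
grip_width: 0.04
```

```bash
python3 -c "
from h import *
go([.5452,-.1523,.0755],-17.4)"
```

```text
t 22.75 tcp [ 0.546  -0.1525  0.0756] yaw -17.39 zaxis [ 0.059 -0.031 -0.998] F [-0.5 -0.1 -0.5] grip 0.04
units [-0.014  0.    -0.   ] turn 0.01
```

>>> play_rows --deltas '[0, 0, 0, 0.02, 0, 0, 0, 0, 0, 0]'

```text
clock: 23.0
eef_pos: [0.5463, -0.1525, 0.0755]
tool_rot: [0.988, -0.151, 0.032, 0.011]
ft_force: [-0.5, 0.4, 0.1]
grip_width: 0.0397
```

Contact. Release and retreat upward, then clear of the view.

>>> play_rows --deltas '[0.5, 0, 0, 0, 0, 0.6, 0, 0, 0, 0, 0.62, 0, 0, 0, 0, 0.62, 0, 0, -0.2, 0, 0.62, 0, 0, -0.5, 0, 0.62, 0, 0, -0.7, 0, 0.62, 0, 0, -0.8, 0, 0.62, -0.2, 0, -0.6, 0, 0.62, -0.9, 0, 0, 0, 0.62, -0.9, 0, 0, 0, 0.62, -0.9, 0, 0, 0]'

```text
clock: 24.38
eef_pos: [0.3713, -0.0954, 0.2423]
tool_rot: [0.988, -0.152, 0.038, 0.011]
ft_force: [0.1, 0.8, 0.0]
grip_width: 0.053
```

>>> play_rows --deltas '[0.62, -0.3, -0.9, 0, 0, 0.62, 0, -0.9, 0, 0, 0.62, 0, -0.9, 0, 0, 0.62, 0, -0.9, 0, 0, 0.62, 0, -0.9, 0, 0, 0.62, 0, -0.5, 0, 0, 0.62, 0, 0, 0, 0]'

```text
clock: 25.25
eef_pos: [0.4444, 0.2039, 0.2457]
tool_rot: [0.987, -0.155, 0.044, 0.009]
ft_force: [-0.5, -0.2, -0.3]
grip_width: 0.0528
```

```bash
python3 - <<'E'
from h import *
go([.4,.1,.25])
t=vision.camera("top"); s=vision.camera("side")
A=cv2.resize(t["color"][130:290,290:450],(600,600),interpolation=cv2.INTER_CUBIC)[:,:]
cv2.imwrite("pics/t7.png",cv2.hconcat([cv2.resize(t["color"][130:290,130:450],(800,400)),][:1]) )
cv2.imwrite("pics/f7.png",cv2.vconcat([cv2.resize(t["color"][130:280,120:440],(640,300),interpolation=cv2.INTER_CUBIC),cv2.resize(s["color"][110:260,200:520],(640,300),interpolation=cv2.INTER_CUBIC)]))
hsv=cv2.cvtColor(t["color"],cv2.COLOR_BGR2HSV)
yb=((hsv[...,0]>20)&(hsv[...,0]<40)&(hsv[...,1]>110)&(hsv[...,2]>150)).astype(np.uint8)*255
m=mask(t,"brown"); ct,sz,an=rect(t,biggest(m,(320,165,430,250)),.095); print("carton",ct,sz,an)
cs=[q.reshape(-1,2) for q in cv2.findContours(yb[165:250,320:430],cv2.RETR_EXTERNAL,cv2.CHAIN_APPROX_NONE)[0] if cv2.contourArea(q)>20]
v=np.array([.3,.954]);u=np.array([.954,-.3])
for q in cs:
    k=rect(t,q+[320,165],.108); print("band",k,"rel",(k[0]-ct)@u,(k[0]-ct)@v)
print("jar",cast(t,[[362,260]],.09))
b=biggest(mask(t,"blue"),(120,150,310,280)); print("cover",rect(t,b,.073))
E
```

```text
t 25.25 tcp [0.4444 0.2039 0.2457] yaw -17.83 zaxis [ 0.085 -0.032 -0.996] F [-0.5 -0.2 -0.3] grip 0.0528
units [-0.168  1.875 -0.079] turn None
carton [ 527.8 -189.9] [198.2 123.5] 72.85
band (array([ 521.5, -227.2]), array([15.6, 38.6]), 70.73) rel 5.1798000000000375 -37.47419999999997
band (array([ 547.6, -149.3]), array([16.3, 39.2]), 73.76) rel 6.709200000000065 44.67240000000001
jar [[ 0.39510093 -0.15477519  0.09      ]]
cover (array([498.2, 268.7]), array([152.8, 111.2]), 12.56)
```

View pics/f7.png

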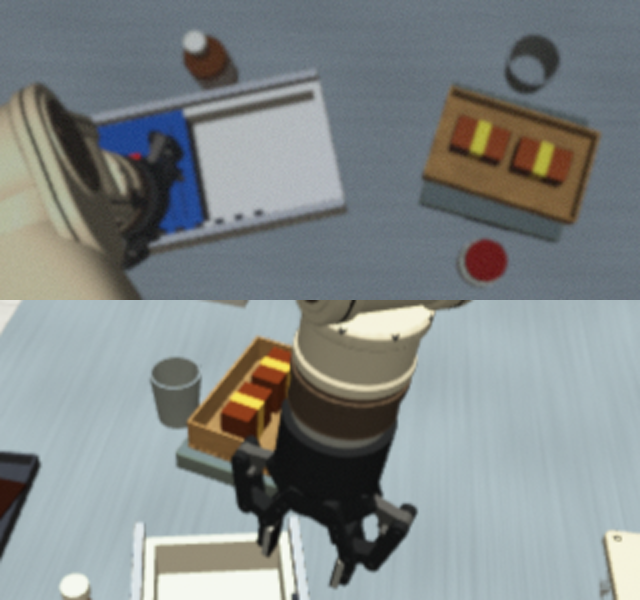

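Everything stands upright, the carton is unmoved (527.8, −189.9 as before) and the cover is open. The side-to-side symmetry of the packs is uncertain by some mm, so I take one clear overhead look with the wrist camera from the −y side.

>>> play_rows --deltas '[0.62, 0, 0, -0.5, 0, 0.62, 0.05, 0.85, -0.5, 0, 0.62, 0.05, 0.9, 0, 0, 0.62, 0.05, 0.9, 0, 0, 0.62, 0.05, 0.9, 0, 0, 0.62, 0.05, 0.9, 0, 0, 0.62, 0.05, 0.9, 0, 0, 0.62, 0.05, 0.9, 0, 0, 0.62, 0.05, 0.9, 0, 0, 0.62, 0.05, 0.9, 0, 0, 0.62, 0.05, 0.9, 0, 0]'

```text
clock: 26.72
eef_pos: [0.2808, -0.3366, 0.3198]
tool_rot: [0.985, -0.163, 0.05, 0.014]
ft_force: [1.9, 0.3, 0.3]
grip_width: 0.0525
```

```bash
python3 -c "
from h import *
go([.485,-.333,.30],-17.4)"
```

```text
t 26.73 tcp [ 0.2808 -0.3366  0.3198] yaw -18.78 zaxis [ 0.093 -0.044 -0.995] F [1.9 0.3 0.3] grip 0.0525
units [ 3.152 -1.16   0.644] turn -1.38
```

>>> play_rows --deltas '[0.62, 0.7, -0.2, 0, -0.7, 0.62, 0.7, -0.25, 0, -0.6, 0.62, 0.7, -0.25, 0, 0, 0.62, 0.7, -0.25, 0, 0, 0.62, 0.3, -0.15, 0, 0, 0.62, 0, 0, 0, 0]'

```text
clock: 27.48
eef_pos: [0.4662, -0.3455, 0.3403]
tool_rot: [0.984, -0.169, 0.048, 0.017]
ft_force: [-0.7, 0.3, -0.4]
grip_width: 0.0527
```

```bash
python3 - <<'E'
from h import *
go([.485,-.333,.30],-17.4)
w=vision.camera("wrist"); np.save("w8.npy",w,allow_pickle=True)
cv2.imwrite("pics/w8.png",cv2.resize(w["color"][60:260,190:450],(780,600),interpolation=cv2.INTER_CUBIC))
E
```

```text
t 27.48 tcp [ 0.4662 -0.3455  0.3403] yaw -19.43 zaxis [ 0.089 -0.05  -0.995] F [-0.7  0.3 -0.4] grip 0.0527
units [ 0.157 -0.312  0.686] turn -2.03
```

View pics/w8.png

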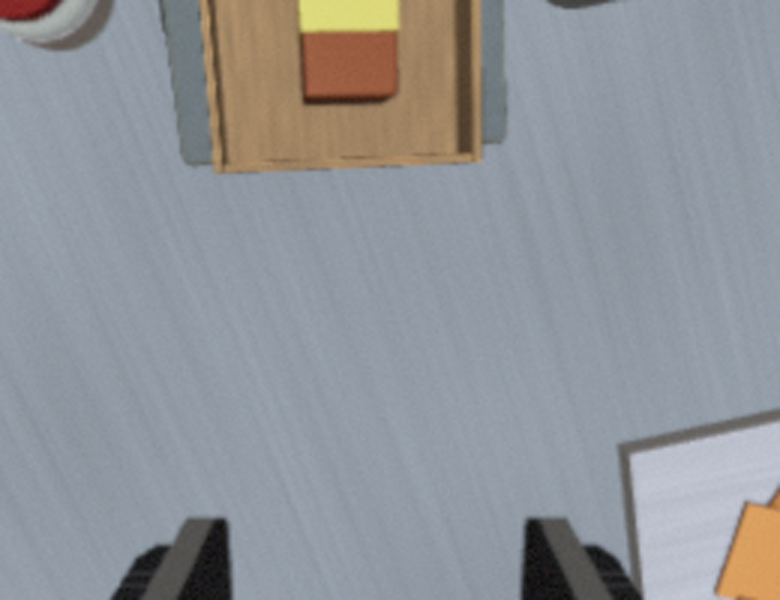

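The crop shows the carton's −y rim from (217,172) to (480,160) and pack a's gold band; the rest lies above the crop. I measure both rims and bands on the full frame numerically.

```bash
python3 - <<'E'
from h import *
w=np.load("w8.npy",allow_pickle=True).item()
hsv=cv2.cvtColor(cv2.GaussianBlur(w["color"],(3,3),0),cv2.COLOR_BGR2HSV)
yb=((hsv[...,0]>20)&(hsv[...,0]<40)&(hsv[...,1]>90)&(hsv[...,2]>190)).astype(np.uint8)*255
for q in cv2.findContours(yb[:130],cv2.RETR_EXTERNAL,cv2.CHAIN_APPROX_NONE)[0]:
    if cv2.contourArea(q)>60: print("band",cv2.boundingRect(q),rect(w,q.reshape(-1,2),.108))
print("col HSV at x=270, rows 0..50 step2",[(y,*hsv[y,275]) for y in range(0,50,2)])
m=mask(w,"brown"); q=biggest(m,(200,0,420,135)); print("px rect",cv2.boundingRect(q), rect(w,q,.095))
f=lambda x,y:[190+(x+.5)/3-.5,60+(y+.5)/3-.5]
p=cast(w,[f(217,172),f(480,160)],.095)[:,:2]; u=p[1]-p[0]; print("-y rim",p,np.linalg.norm(u),np.degrees(np.arctan2(u[1],u[0])))
e=cast(w,[f(305,97),f(395,94)],.108)[:,:2]; print("pack a -y top edge",e)
v=np.array([.3,.954]); print("gap edge->rim",(e.mean(0)-p.mean(0))@v)
E
```

```text
band (290, 56, 33, 14) (array([ 524.4, -227.7]), array([14.9, 39.8]), 71.36)
col HSV at x=270, rows 0..50 step2 [(0, np.uint8(16), np.uint8(96), np.uint8(156)), (2, np.uint8(16), np.uint8(99), np.uint8(157)), (4, np.uint8(16), np.uint8(99), np.uint8(157)), (6, np.uint8(16), np.uint8(98), np.uint8(158)), (8, np.uint8(16), np.uint8(97), np.uint8(157)), (10, np.uint8(16), np.uint8(97), np.uint8(158)), (12, np.uint8(17), np.uint8(97), np.uint8(158)), (14, np.uint8(17), np.uint8(97), np.uint8(157)), (16, np.uint8(17), np.uint8(98), np.uint8(156)), (18, np.uint8(16), np.uint8(96), np.uint8(156)), (20, np.uint8(16), np.uint8(99), np.uint8(155)), (22, np.uint8(16), np.uint8(97), np.uint8(155)), (24, np.uint8(17), np.uint8(99), np.uint8(155)), (26, np.uint8(16), np.uint8(97), np.uint8(155)), (28, np.uint8(17), np.uint8(98), np.uint8(156)), (30, np.uint8(17), np.uint8(97), np.uint8(157)), (32, np.uint8(17), np.uint8(97), np.uint8(158)), (34, np.uint8(17), np.uint8(96), np.uint8(159)), (36, np.uint8(16), np.uint8(98), np.uint8(162)), (38, np.uint8(17), np.uint8(99), np.uint8(162)), (40, np.uint8(16), np.uint8(99), np.uint8(163)), (42, np.uint8(16), np.uint8(97), np.uint8(165)), (44, np.uint8(16), np.uint8(96), np.uint8(164)), (46, np.uint8(16), np.uint8(98), np.uint8(164)), (48, np.uint8(16), np.uint8(97), np.uint8(163))]
px rect (251, 0, 100, 118) (array([ 523.9, -222.2]), array([136.3, 120.1]), 72.81)
-y rim [[ 0.44810268 -0.26976731]
 [ 0.56067723 -0.30424407]] 0.11773561968862846 -17.0275820439362
pack a -y top edge [[ 0.4950955  -0.25405829]
 [ 0.53146558 -0.26538721]]
gap edge->rim 0.028695104097931683
```

Pack a sits at about −37.5 mm and pack b at about +44 mm. Both are close to 40 mm, upright, on a level, unmoved carton, and regrasping would add more risk than it removes. I hand in.

```bash
python3 -c "
from h import *
t=vision.camera('top'); print('carton',rect(t,biggest(mask(t,'brown'),(320,165,430,250)),.095)); print('cover',rect(t,biggest(mask(t,'blue'),(120,150,310,280)),.073))
from workcell import ticket; print(ticket.job_done())"
```

```text
carton (array([ 527.8, -190. ]), array([198.4, 123.6]), 72.8)
cover (array([490.9, 300.6]), array([153.7, 177.5]), 12.82)
the job is handed in; nothing more can be done
None
```

I finished the task and handed it in at about 27.5 s of the 72 s allowed. I pressed the tab to its bottom and slid the cover to its end stop. Then I moved both packs into the carton, one at each end, and drew the arm clear.

**What the last checks showed:**
- **Cover:** its centre has moved about 173 mm from closed, against a full travel of 175 mm. After I let go of the tab, its edge sat at case y ≈ −5 mm, which is fully open.
- **Carton:** it measured the same position and angle as at the start, to within 0.2 mm, and looked level.
- **Packs:** both stand upright, 3 to 7 mm to the +x side of the middle by the top camera.
- **Bottle, jar and pot:** they looked untouched in the pictures. I did not measure them again.

**What disagreed or was not ideal:**
- **Pack spacing:** the packs are 82 mm apart, but not perfectly centred. The final views put them at about −37.5 mm and +44.5 mm from the middle. An earlier estimate from the corners put the first pack at −40 mm, which would leave the second at about +42 mm. I left them, because regrasping risked tipping the light carton.
- **Tool tilt:** pushing against the end stop left the gripper tilted about 4°, and the tilt grew to about 6° later. The moves could not correct it. I allowed for it, and it had no visible effect on the packs.

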